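Uncover the remote caddy

ROBOT

A 7-joint arm with a two-finger parallel gripper is mounted at the origin on the work surface. World frame = base frame: x ahead of the robot, y to its left, z up, the work surface at z = 0. Lengths are in m, angles in rad, forces in N, time in s.
With the tool pointing down it reaches from about 0.4 to 0.85 m from the base axis. Payload 10.4 kg.
Tool frame: the origin (TCP) lies midway between the tips of the shut fingers; the grasp point (between the pads) lies 19 mm behind it; z points along the fingers, y is the direction in which the jaws open and shut (so a half turn about z gives the same grasp; the last joint's range is limited). The gripper opens to 85 mm and grips with 20 to 120 N. Pads are 22 mm wide; open, the fingers measure 114 mm over their backs; the gripper's body (76 mm by 85 mm) begins 54 mm behind the grasp point. The pads swing forward as they close: fully open they stand 13 mm farther back than shut.
Start: joints at [-1.334, 0.332, -0.065, 1.46, 0.022, 1.35, -0.088], TCP at [0.161, 0.604, 0.231] pointing down, gripper open.
Joint ranges: [-2.6, 2.6], [-0.5, 2.12], [-1.47, 1.34], [0.16, 2.42], [-1.27, 4.41], [0.06, 2.06], [-2.6, 2.6]. Speed limits (rad/s): [2.22, 2.22, 2.79, 2.79, 3.14, 3.14, 3.14].

INTERFACE

Orientations are given as a unit quaternion [x, y, z, w].
In Python, from cell import ctrl gives the robot as it stands.
- The arm moves only by the tool step_arm, never from a script. Its arguments are lists of equal length, an entry for each row: "hand": the opening, from -1 (shut) to 1 (fully open), so that 0 is half open; "dp": the shift along the tool's x, y, z in mm, a list of three; "angular": the turn, a rotation vector about the tool's x, y, z in degrees, a list of three. A call has 1 to 5 rows; each row is the pose to reach, as a shift and turn from the pose commanded when the call began, along the tool's axes at that moment; what a row does not reach only later rows make up. A row lasts 1/10 s, in which the tool goes at most 50 mm and 8.59 degrees, less where a joint would pass 70% of its speed; a pose out of reach is approached as far as the arm can. A call with a gripper value outside its range is refused whole. The fingers move at their own pace and stop on an object; the grip force is fixed at half the most. Time passes only in rows, so rows that repeat a pose let the fingers close. It gives the time, the measured TCP pose, the force and the opening at its end, in the units of the state.
- ctrl.get_obs(): the state, without advancing time (a new reading comes with each control period).
- ctrl.get_image(name): name is "scene" or "side" or "wrist"; returns (picture, depth): 384x512x3 uint8, blue, green, red; 384x512 float32, m along the optical axis (not along the pixel's ray), 0 where there is no reading.
- ctrl.camera_info(name): a dict with "fx", "fy", "cx", "cy" (pixels), "T" (4x4, takes a point from camera to world coordinates). Camera axes: x right, y up, looking along -z (the intrinsics and any distortion apply to the point x, -y, -z); pixel columns grow to the right and rows downward; lengths in m; the calibration is good to about 2 mm. A picture is of the moment at which its call begins: read the wrist's pose just before it. camera_info takes no time and is no camera call; for the wrist camera it gives the pose at the moment of the call.
- ctrl.finish_job(): hands the job in, once; it reports no verdict.
The state is a dict: "t": time; "joint_positions": joint angles; "joint_velocities": joint speeds; "tau": joint torques, N m; "position": TCP position; "tool_rot": TCP orientation; "wrist_force": force on the tool from outside, world axes, zero at the start; "torque": the same for the moment, N m; "gripper_width": opening from 0.0 (shut) to 1.0 (fully open).
Only numpy, scipy, OpenCV 4.12 (cv2) and the standard library are available. Lean on these libraries where they do the work, as an engineer would, in place of code of your own. Each camera call takes 0.05 s, during which the arm holds its last target. There are 200 camera calls.

TASK

Take the wooden cover board off the remote caddy by lifting it straight up off its two dowels, keeping it level all the way, and lay it flat in the middle of the woven mat, handle up. Then take the remote control out of the caddy and lay it flat, buttons up, inside the shallow wooden tray. Set both down gently rather than dropping them, and leave the other things on the console where they are.

Things in the scene. Friction and masses are not known exactly. Their poses are not given: they have to be found in the camera images.
- caddy: Fixed wooden caddy: floor board 230 x 110 x 10 mm, two end blocks (36 along x, 110 along y, tops 40 mm above the table) centred at x = +80 and -80 mm; the bay between is 124 mm long, open at both long sides (+y, -y). From each block's top a 12 mm dowel rises 32 mm, to 72 mm above the table. Origin: centre of the underside, on the table; x along the line of dowels, z up.
- cover_c (a point): Loose wooden board 200 x 100 x 12 mm, 0.26 kg, on the caddy's blocks (centred, underside at 40 mm), its two 13 mm through holes at x = +80, -80 mm close around the dowels, which stand 20 mm above it; it must rise 32 mm to clear them. On its middle a solid dark grip bar, 90 along x, 18 along y, 32 mm tall. This point: centre of the bar, 28 mm above the board's underside; x lengthwise, z up.
- remote_c (a point): Loose black remote control, 120 x 42 x 22 mm (x, y, z), about 0.11 kg, lying buttons up on the caddy's floor (10 mm above the table) in the bay beneath the cover board. This point is its centre, half-way up; x along its length, z up out of the buttons.
- mat: Fixed woven table mat, grey with terracotta stripes along its length, 250 x 180 x 3 mm (x, y, z), clear of other things. Origin: centre of its underside, on the table; its top is 3 mm above that.
- tray: Fixed, empty shallow tray of pale wood, 200 x 150 x 22 mm outside (x, y, z), walls and floor 5 mm thick, so 190 x 140 mm inside. Origin: centre of its underside, on the table.
- mug_c (a point): Bystander: white mug, 76 mm wide with a handle, 85 mm tall; centre, half-way up.
- case: Bystander: grey spectacle case, 55 x 150 x 34 mm; origin at the centre of its underside.
- mouse: Bystander: black computer mouse, 105 x 60 x 34 mm; origin at the centre of its underside.
- book: Bystander: blue paperback lying flat, 135 x 200 x 28 mm; origin at the centre of its underside.
- coasters: Bystander: stack of round cork coasters, 96 mm wide, 22 mm tall; origin at the centre of its underside.
Mind the look-alikes: they are no part of the job. Leave any blue or yellow look-alike of the part that bears cover_c alone.

How it is judged:
On the way, in this order (a step that is already met when the one before it is completed fails the run):
1. the cover board is lifted level, clear above both dowels (z of cover_c in the frame of caddy above 0.102 m and angle between cover_c's own z axis and vertical below 0.15 rad and horizontal distance between cover_c and caddy below 0.05 m), for 0.1 s.
2. the cover board lies flat amid the mat, let go (x of cover_c in the frame of mat between -0.05 and 0.05 m and y of cover_c in the frame of mat between -0.05 and 0.05 m and z of cover_c in the frame of mat between 0.027 and 0.035 m and angle between cover_c's own z axis and vertical below 0.05 rad and contact force between the fingers and cover below 0.1 N), for 0.2 s.
At the end, for the whole second after the job is handed in: Cover board flat on the mat, handle up (tilt under 0.05 rad, centre within 50 mm of the mat's along each mat axis); remote flat, buttons up, on the tray floor (centre within 75 mm of the tray's lengthwise, 60 mm across, tilt under 0.08 rad); both released and at rest (all of step 2 and x of remote_c in the frame of tray between -0.075 and 0.075 m and y of remote_c in the frame of tray between -0.06 and 0.06 m and z of remote_c in the frame of tray between 0.012 and 0.02 m and angle between remote_c's own z axis and vertical below 0.08 rad and linear speed of each of remote, cover below 0.02 m/s); the robot touches nothing.
It fails at once if the cover board is tilted more than 0.25 rad (about 14 degrees) (angle between cover_c's own z axis and vertical above 0.25 rad).
It fails at once if the cover board is dropped (falls from more than about 20 mm) (contact force between the fingers and cover below 0.05 N and linear speed of cover above 0.6 m/s).
It fails at once if the remote is dropped (falls from more than about 20 mm) (contact force between the fingers and remote below 0.05 N and linear speed of remote above 0.6 m/s).
It fails at once if a bystander (mug, case, mouse, book, coasters) is shifted by more than 30 mm (distance of any of mug_c, case, mouse, book, coasters from where it was at the start of the episode above 0.03 m).
It also fails if it takes over 72 s, if anything falls off the work surface, if the arm or the gripper's body presses on something with over 40 N, if the wrist force passes 120 N, or if a joint passes its speed limit or range.

## Working session

There is one attempt and no reset: what is moved stays moved. The work goes in short steps, Python scripts to look and compute and a tool call to move; the robot and the scene stay as the last step left them, time stands still between calls to the robot, and variables do not carry over. Pictures are saved under pics/ and viewed, about 8 in all and at most 12, crops included, and the job is handed in when it is done.

Besides the shell and the picture viewer there is one more tool, called after "Emit:" as a command line: name --argument value ..., lists and objects as JSON in quotes. step_arm: Moves the arm, as the interface text tells. Its arguments: {"type":"object","properties":{"hand":{"type":"array"},"dp":{"type":"array"},"angular":{"type":"array"}},"required":["hand","dp","angular"]}

```bash
mkdir -p pics
cat > h.py <<'E'
import numpy as np, cv2
from cell import ctrl
from scipy.spatial.transform import Rotation as R
def pts(name):
    info=ctrl.camera_info(name); im,d=ctrl.get_image(name)
    v,u=np.mgrid[:384,:512]
    P=np.stack([(u-info['cx'])/info['fx']*d,-(v-info['cy'])/info['fy']*d,-d],-1)
    T=np.array(info['T']); W=P@T[:3,:3].T+T[:3,3]; W[d==0]=np.nan
    return im,W
E
python3 - <<'E'
from h import *
o=ctrl.get_obs(); print(o)
for n in ['scene','side']:
    im,W=pts(n); i=ctrl.camera_info(n); print({k:np.round(v,3) for k,v in i.items()})
    np.savez(f'{n}.npz',im=im,W=W); cv2.imwrite(f'pics/{n}0.png',cv2.resize(im,(800,600)))
E
```

```text
{'t': 0.0, 'joint_positions': array([-1.33357343,  0.33287295, -0.06469457,  1.46095821,  0.02162937,
        1.3499039 , -0.08847968]), 'joint_velocities': array([-2.71249625e-04, -1.25098013e-03,  1.15768135e-03,  4.53347579e-04,
       -5.21136961e-04, -5.34279815e-04,  6.54445476e-05]), 'tau': array([ 4.40065742e-04, -6.25440431e+01,  4.98980738e-02, -3.91626728e+01,
        1.63405796e-02,  9.82462952e-03,  2.16635431e-05]), 'position': array([0.16048821, 0.60364619, 0.23050719]), 'tool_rot': array([ 1.29524991e-01,  9.91575894e-01, -7.21646561e-04, -4.46761325e-05]), 'wrist_force': array([0.31806424, 0.56989105, 0.38787865]), 'torque': array([ 0.00535906, -0.01023583, -0.00666213]), 'gripper_width': 1.0008227325337997}
{'fx': np.float64(394.576), 'fy': np.float64(394.576), 'cx': np.float64(259.595), 'cy': np.float64(195.932), 'T': array([[ 0.9  , -0.25 ,  0.358,  1.009],
       [ 0.437,  0.516, -0.737, -1.079],
       [-0.   ,  0.819,  0.574,  0.94 ],
       [ 0.   ,  0.   ,  0.   ,  1.   ]])}
{'fx': np.float64(347.723), 'fy': np.float64(347.723), 'cx': np.float64(256.282), 'cy': np.float64(193.197), 'T': array([[ 0.862,  0.4  , -0.312,  0.032],
       [-0.507,  0.688, -0.519, -0.696],
       [ 0.007,  0.606,  0.796,  1.149],
       [ 0.   ,  0.   ,  0.   ,  1.   ]])}
```

View pics/scene0.png

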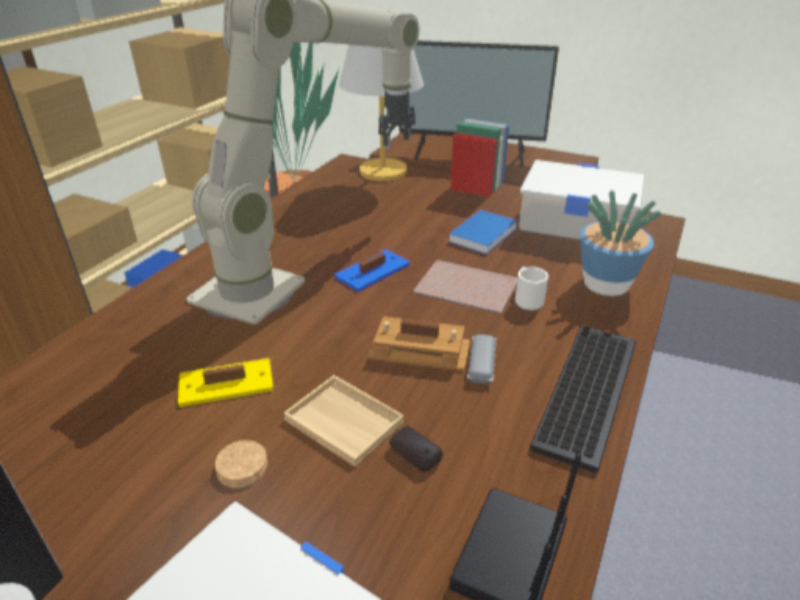

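View pics/side0.png

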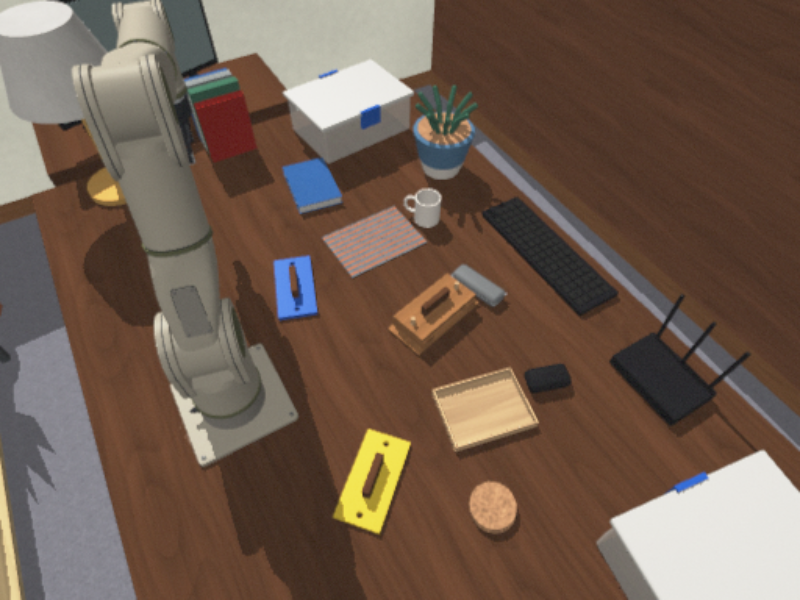

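The scene shows three handled boards, in side-view pixels: wood on the caddy (435,312), blue (295,287) and yellow (373,482). The wooden one on the dowelled caddy fits the description. The mat is at (373,240), the tray at (485,408), the case at (478,285) beside the caddy, the mug at (427,207) and the mouse at (548,378).

Run:
```python
from h import *
def rect(n,poly,zlo,zhi,f=.64):
    D=np.load(n+'.npz'); W=D['W']; m=np.zeros(W.shape[:2],np.uint8)
    cv2.fillPoly(m,[(np.array(poly)*f).astype(int)],1)
    P=W[(m>0)&(W[...,2]>zlo)&(W[...,2]<zhi)]
    (c,s,a)=cv2.minAreaRect(P[:,:2].astype(np.float32)*1000)
    print(n,len(P),np.round(c,1),np.round(s,1),round(a,1),'zmed',np.round(np.median(P[:,2])*1000,1),'med',np.round(np.median(P[:,:2],0)*1000,1))
for n,regs in {'side':dict(cad=[(380,270),(480,262),(490,300),(420,360),(380,330)],mat=[(310,238),(395,200),(435,240),(355,285)],tray=[(420,395),(520,360),(545,430),(455,460)],case=[(445,265),(465,255),(515,295),(495,315),(470,300)],mug=[(400,185),(445,185),(445,230),(400,230)],mouse=[(520,360),(575,360),(575,395),(520,395)]),
 'scene':dict(cad=[(362,310),(475,310),(475,375),(362,375)],mat=[(410,280),(440,258),(520,275),(515,300),(495,315)],tray=[(275,415),(335,370),(412,415),(355,470)],case=[(465,330),(500,330),(500,390),(465,390)])}.items():
    for k,p in regs.items():
        b={'cad':[(.046,.060),(.075,.095)],'mat':[(-.004,.009)],'tray':[(.015,.03)],'case':[(.015,.05)],'mug':[(.06,.1)],'mouse':[(.015,.05)]}[k]
        for z in b:
            print(k,end=' ')
            try: rect(n,p,*z)
            except Exception as e: print(e)
D=np.load('side.npz');im=D['im'][165:240,235:335]
cv2.imwrite('pics/crop.png',cv2.resize(im,(800,600),interpolation=cv2.INTER_CUBIC))
# mat: reddish-grey low-saturation pixels
for n in ['side','scene']:
    D=np.load(n+'.npz');h=cv2.cvtColor(D['im'],cv2.COLOR_BGR2HSV);W=D['W']
    m=((h[...,1]<110)&(h[...,2]>90)&(np.abs(W[...,2])<.012)).astype(np.uint8)
    k,l,s,c=cv2.connectedComponentsWithStats(m)
    for i in range(1,k):
        if 500<s[i,4]<8000:
            P=W[l==i]; print(n,s[i],cv2.minAreaRect(P[:,:2].astype(np.float32)*1000))
```

```text
cad side 881 [533.4 -31.7] [205. 104.] 14.0 zmed 50.7 med [522.7 -40.9]
cad side 96 [532.1 -32. ] [90.  20.2] 14.5 zmed 81.8 med [529.3 -33.6]
mat side 2038 [531.  294.8] [295.  228.8] 6.2 zmed 0.9 med [520.3 285.7]
tray side 313 [ 500.  -313.8] [153.  223.2] 77.4 zmed 19.6 med [ 487.4 -318.2]
case side 445 [660.4 -18.9] [105.5 151.2] 17.2 zmed 30.7 med [677.5 -24.3]
mug side 155 [707.7 294.4] [78.5 93.3] 8.0 zmed 73.8 med [707.1 293.5]
mouse side 427 [ 648.9 -324.6] [ 59.5 124.8] 71.5 zmed 30.3 med [ 653.7 -330.8]
cad scene 769 [533.1 -28.4] [200.5 108.1] 14.5 zmed 55.1 med [547.4 -45.9]
cad scene 135 [535.2 -27.5] [165.4  27. ] 12.8 zmed 85.0 med [534.1 -30.2]
mat scene 1232 [535.1 314.2] [215.2 289.1] 79.6 zmed 6.2 med [548.1 293.1]
tray scene 517 [ 488.6 -309.4] [155.3 204.6] 77.8 zmed 22.5 med [ 498.3 -318. ]
case scene 457 [680.1 -10.7] [ 70.1 157.3] 21.1 zmed 35.6 med [689.9 -26.2]
side [ 205  131   69   48 1475] ((532.2670288085938, 293.36859130859375), (262.8687744140625, 196.82504272460938), 2.672703742980957)
side [ 107  220   84   79 1548] ((-3.2358474731445312, 6.2396392
[... 271 characters left out ...]
2.8323974609375, 64.79977416992188), 0.6017454266548157)
scene [287 131  85  39 817] ((557.88232421875, 647.7825317382812), (409.9292297363281, 342.05303955078125), 12.032175064086914)
scene [372 136  67  55 505] ((954.2529296875, 702.0672607421875), (630.7697143554688, 156.30148315429688), 75.54994201660156)
scene [ 264  166   88   35 1597] ((567.1217651367188, 320.5230712890625), (354.6202392578125, 271.5860290527344), 9.62436294555664)
scene [ 186  244   68   48 1590] ((484.888427734375, -300.1915588378906), (134.7803955078125, 184.3228759765625), 76.9951400756836)
scene [ 80 318 165  66 784] ((517.2739868164062, -617.570556640625), (404.7388916015625, 195.3193359375), 25.760576248168945)
```

View pics/crop.png

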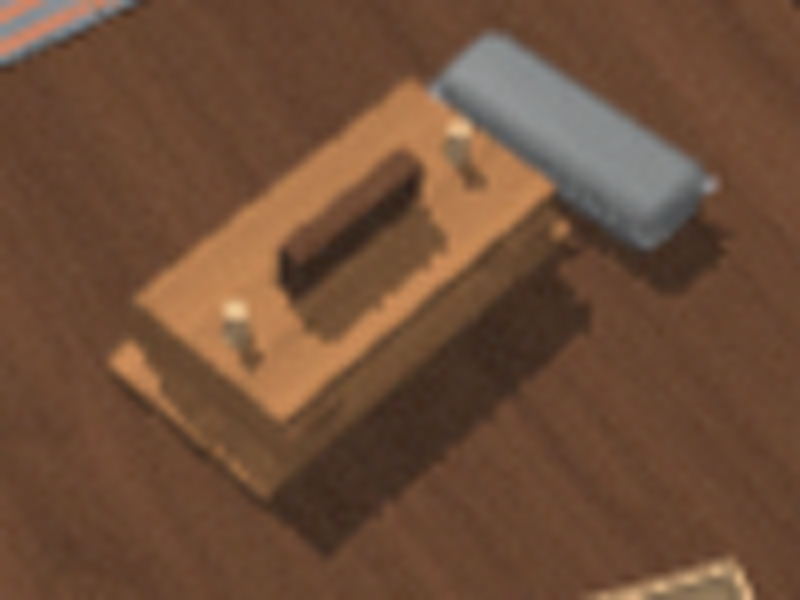

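The crop confirms the wooden board: bar at (350,220), dowels at (457,145) and (236,320). The cover measures about (0.533,-0.030) with yaw 14.3°. Next is the approach.

```bash
cat >> h.py <<'E'
def go(x,y,z,yaw):
    """shift (mm) and turn (deg) in tool axes to reach TCP x,y,z with tool y at yaw, pointing down"""
    o=ctrl.get_obs(); r=R.from_quat(o['tool_rot']); p=o['position']
    a=np.radians(yaw); Y=np.array([np.cos(a),np.sin(a),0]); Z=np.array([0,0,-1.]); X=np.cross(Y,Z)
    g=R.from_matrix(np.stack([X,Y,Z],1))
    print('t',round(o['t'],2),'p',np.round(p*1000,1),'w',round(o['gripper_width'],3),'F',np.round(o['wrist_force'],1))
    print('dp',np.round(r.inv().apply(np.array([x,y,z])-p)*1000,1),'ang',np.round((r.inv()*g).as_rotvec(degrees=True),2))
E
python3 - <<'E'
from h import *
go(.533,-.03,.2,104.3)
i=ctrl.camera_info('side');T=np.array(i['T'])
q=np.array([(322,238),(392,208),(427,243),(355,273)])*.64
d=np.stack([(q[:,0]-i['cx'])/i['fx'],-(q[:,1]-i['cy'])/i['fy'],-np.ones(4)],1)@T[:3,:3].T
W=T[:3,3]+d*((.003-T[2,3])/d[:,2])[:,None]
print(W.round(3),W.mean(0), cv2.minAreaRect(W[:,:2].astype(np.float32)*1000))
E
```

```text
t 0.1 p [160.5 603.7 230.6] w 0.995 F [ 0.5  1.5 -0.4]
dp [-522.8 -516.7   31.3] ang [-8.000e-02 -1.000e-02 -2.919e+01]
[[0.402 0.368 0.003]
 [0.641 0.375 0.003]
 [0.656 0.198 0.003]
 [0.424 0.201 0.003]] [0.53084554 0.28543502 0.003     ] ((529.1854248046875, 282.65020751953125), (248.1922149658203, 177.8746795654297), 1.8244181871414185)
```

Emit:
step_arm --hand '[1,1,1,1,1]' --dp '[[-34,-34,0],[-68,-68,0],[-102,-102,0],[-136,-136,0],[-170,-170,0]]' --angular '[[0,0,0],[0,0,0],[0,0,0],[0,0,0],[0,0,0]]'

```text
t: 0.6
position: [0.2818, 0.3941, 0.231]
tool_rot: [0.13, 0.992, -0.0, -0.0]
wrist_force: [0.7, -0.3, 0.0]
gripper_width: 1.0
```

Emit:
step_arm --hand '[1,1,1,1,1]' --dp '[[-34,-34,0],[-68,-68,0],[-102,-102,0],[-136,-136,0],[-170,-170,0]]' --angular '[[0,0,0],[0,0,0],[0,0,0],[0,0,0],[0,0,0]]'

```text
t: 1.1
position: [0.4022, 0.1861, 0.2312]
tool_rot: [0.13, 0.992, 0.0, -0.0]
wrist_force: [0.5, -0.7, -0.5]
gripper_width: 1.0
```

Emit:
step_arm --hand '[1,1,1,1,1]' --dp '[[-34,-34,0],[-68,-68,0],[-102,-102,0],[-136,-136,0],[-170,-170,0]]' --angular '[[0,0,-6],[0,0,-12],[0,0,-18],[0,0,-24],[0,0,-29.2]]'

```text
t: 1.6
position: [0.5229, -0.0214, 0.2313]
tool_rot: [-0.127, 0.992, 0.0, 0.0]
wrist_force: [1.6, 1.6, -0.2]
gripper_width: 1.002
```

Run:
```python
from h import *
go(.533,-.03,.2,104.3)
```

```text
t 1.6 p [522.9 -21.4 231.3] w 1.002 F [ 1.6  1.6 -0.2]
dp [ -7.6 -10.9  31.3] ang [0.02 0.02 0.3 ]
```

Emit:
step_arm --hand '[1,1,1]' --dp '[[-7.6,-10.9,0],[-7.6,-10.9,0],[-7.6,-10.9,0]]' --angular '[[0,0,0],[0,0,0],[0,0,0]]'

```text
t: 1.9
position: [0.532, -0.0278, 0.2308]
tool_rot: [-0.125, 0.992, 0.0, -0.001]
wrist_force: [-0.1, 1.0, 0.1]
gripper_width: 0.997
```

Run:
```python
from h import *
go(.533,-.03,.2,104.3)
im,W=pts('wrist'); cv2.imwrite('pics/w1.png',im)
for lo,hi in [(.045,.058),(.078,.09),(.066,.076)]:
    m=((W[...,2]>lo)&(W[...,2]<hi)&(np.hypot(W[...,0]-.533,W[...,1]+.03)<.125)).astype(np.uint8)
    k,l,s,c=cv2.connectedComponentsWithStats(m)
    for i in range(1,k):
        if s[i,4]>60:
            P=W[l==i]; print(lo,s[i],[np.round(x,1) for x in cv2.minAreaRect(P[:,:2].astype(np.float32)*1000)],P.mean(0).round(4))
```

```text
t 1.9 p [532.  -27.8 230.8] w 0.997 F [-0.1  1.   0.1]
dp [-0.5 -2.4 30.8] ang [ 0.02 -0.07  0.01]
0.045 [  204    82    94   169 12964] [array([534.1, -30.6]), array([199.2, 100.3]), np.float64(14.3)] [ 0.5238 -0.0332  0.0521]
0.078 [ 242  137   18   83 1401] [array([533.8, -30.6]), array([89.5, 17.7]), np.float64(14.6)] [ 0.5314 -0.0311  0.0837]
0.066 [245  95  12  13 108] [array([456.6, -50.3]), array([10.5, 10.5]), np.float64(60.2)] [ 0.4566 -0.0503  0.072 ]
0.066 [246 237  11  12  88] [array([611. , -10.8]), array([11.4, 10.7]), np.float64(81.2)] [ 0.6103 -0.0112  0.0709]
```

View pics/w1.png

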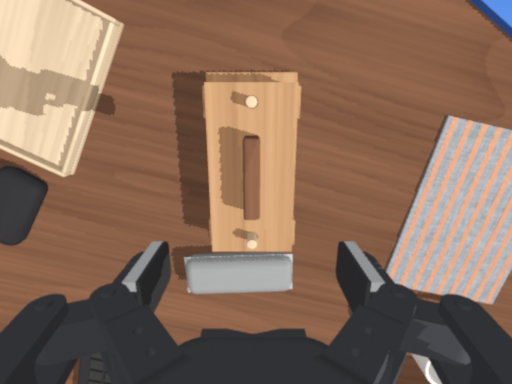

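The wrist view shows the board with its bar at (251,178) and dowels at (251,101) and (251,243). The bar centre is (0.5338,-0.0306), yaw 14.4°. Descending now.

Emit:
step_arm --hand '[1,1,1,1,1]' --dp '[[-1,-3,35],[-1,-3,75],[-1,-3,115],[-1,-3,130],[-1,-3,130]]' --angular '[[0,0,0],[0,0,0],[0,0,0],[0,0,0],[0,0,0]]'

```text
t: 2.45
position: [0.5321, -0.0296, 0.0991]
tool_rot: [-0.126, 0.992, 0.0, -0.002]
wrist_force: [-0.2, 0.1, 0.5]
gripper_width: 1.001
```

Run:
```python
from h import *
go(.5338,-.0306,.056,104.4)
```

```text
t 2.45 p [532.1 -29.6  99.1] w 1.001 F [-0.2  0.1  0.5]
dp [-1.6 -1.4 43.1] ang [ 0.07 -0.24  0.03]
```

Emit:
step_arm --hand '[1,1,1,1]' --dp '[[-1.6,-1.4,20],[-1.6,-1.4,38],[-1.6,-1.4,43],[-1.6,-1.4,43]]' --angular '[[0,-0.2,0],[0,-0.2,0],[0,-0.2,0],[0,-0.2,0]]'

```text
t: 2.85
position: [0.5362, -0.0314, 0.0589]
tool_rot: [-0.125, 0.992, 0.0, 0.002]
wrist_force: [-0.2, 0.3, -0.1]
gripper_width: 1.001
```

Emit:
step_arm --hand '[-0.2,-0.5,-0.6,-0.8,-1]' --dp '[[0,0,0],[0,0,0],[0,0,0],[0,0,0],[0,0,0]]' --angular '[[0,0,0],[0,0,0],[0,0,0],[0,0,0],[0,0,0]]'

```text
t: 3.35
position: [0.5358, -0.0293, 0.0589]
tool_rot: [-0.125, 0.992, 0.002, 0.001]
wrist_force: [-4.3, 6.1, 4.8]
gripper_width: 0.196
```

Emit:
step_arm --hand '[-1,-1,-1,-1]' --dp '[[0,0,0],[0,0,0],[0,0,0],[0,0,0]]' --angular '[[0,0,0],[0,0,0],[0,0,0],[0,0,0]]'

```text
t: 3.75
position: [0.5359, -0.0294, 0.0589]
tool_rot: [-0.126, 0.992, 0.002, 0.001]
wrist_force: [-6.2, 8.8, 10.7]
gripper_width: 0.198
```

Run:
```python
from h import *
go(.5338,-.0306,.14,104.4); o=ctrl.get_obs();print(o['torque'])
```

```text
t 3.75 p [535.9 -29.4  58.9] w 0.198 F [-6.2  8.8 10.7]
dp [  2.   -0.4 -81.1] ang [0.21 0.2  0.03]
[ 1.91727848  1.29372567 -0.03022016]
```

Emit:
step_arm --hand '[-1,-1,-1]' --dp '[[0,1,0],[0,2,-1],[0,2,-1]]' --angular '[[0,0,0],[0,0,0],[0,0,0]]'

```text
t: 4.05
position: [0.5355, -0.0294, 0.0592]
tool_rot: [-0.125, 0.992, 0.001, 0.002]
wrist_force: [-1.2, 4.2, -0.9]
gripper_width: 0.201
```

Run:
```python
from h import *
go(.5338,-.0306,.14,104.4); o=ctrl.get_obs();print(o['torque'])
```

```text
t 4.05 p [535.5 -29.4  59.2] w 0.201 F [-1.2  4.2 -0.9]
dp [  1.6  -0.7 -80.8] ang [ 0.05  0.19 -0.05]
[0.97824072 0.08393602 0.06617963]
```

Relieved. Lifting, at a moderate pace.

Emit:
step_arm --hand '[-1,-1,-1,-1,-1]' --dp '[[0,1,-4],[0,1,-8],[0,1,-13],[0,1,-18],[0,1,-23]]' --angular '[[0,0,0],[0,0,0],[0,0,0],[0,0,0],[0,0,0]]'

```text
t: 4.55
position: [0.5353, -0.0293, 0.0828]
tool_rot: [-0.125, 0.992, 0.0, 0.002]
wrist_force: [1.0, 1.9, -3.4]
gripper_width: 0.196
```

Run:
```python
from h import *
go(.5338,-.0306,.14,104.4); o=ctrl.get_obs();print(o['torque'])
```

```text
t 4.55 p [535.3 -29.3  82.8] w 0.196 F [ 1.   1.9 -3.4]
dp [  1.5  -0.9 -57.2] ang [ 0.    0.2  -0.09]
[ 0.44564769 -0.11429967  0.1619408 ]
```

Emit:
step_arm --hand '[-1,-1,-1,-1,-1]' --dp '[[0,0,-6],[0,0,-12],[0,0,-25],[0,0,-40],[0,0,-45]]' --angular '[[0,0,0],[0,0,0],[0,0,0],[0,0,0],[0,0,0]]'

```text
t: 5.05
position: [0.5359, -0.0299, 0.1294]
tool_rot: [-0.124, 0.992, 0.0, 0.003]
wrist_force: [-0.4, -0.4, -1.8]
gripper_width: 0.197
```

Emit:
step_arm --hand '[-1,-1]' --dp '[[0,0,0],[0,0,0]]' --angular '[[0,0,0],[0,0,0]]'

```text
t: 5.25
position: [0.5349, -0.0293, 0.1271]
tool_rot: [-0.125, 0.992, 0.0, 0.002]
wrist_force: [1.0, 0.0, -3.2]
gripper_width: 0.199
```

Run:
```python
from h import *
go(.531,.288,.128,92)
im,W=pts('wrist')
C=(W[...,2]>.1)&(W[...,2]<.12)&(np.hypot(W[...,0]-.535,W[...,1]+.03)<.12)
P=W[C];A=np.c_[P[:,:2],np.ones(len(P))];c=np.linalg.lstsq(A,P[:,2],rcond=None)[0]
print('board plane slopes',c[:2],'z',np.median(P[:,2]),cv2.minAreaRect(P[:,:2].astype(np.float32)*1000))
s=W[330:,:]
B=(W[...,2]>.006)&(W[...,2]<.04)&(np.hypot(W[...,0]-.535,W[...,1]+.03)<.09)
print('bay pts',B.sum(), np.median(W[B],0))
```

```text
t 5.25 p [534.9 -29.3 127.1] w 0.199 F [ 1.   0.  -3.2]
dp [-74.7 308.4  -0.6] ang [ 0.03  0.18 12.31]
board plane slopes [ 0.00144336 -0.00023596] z 0.11966310558956691 ((517.3656616210938, -34.80177307128906), (166.06336975097656, 100.78943634033203), 14.20985221862793)
bay pts 44 [ 0.45116168 -0.05527249  0.03966026]
```

The board is level (slope under 0.002 rad) and clear of the dowels: its underside is at about 0.108 m. Carrying it to the mat.

Emit:
step_arm --hand '[-1,-1,-1,-1,-1]' --dp '[[-4,16,0],[-12,48,0],[-21,85,0],[-30,122,0],[-39,160,0]]' --angular '[[0,0,1],[0,0,3],[0,0,6],[0,0,9],[0,0,12]]'

```text
t: 5.8
position: [0.5328, 0.1365, 0.1268]
tool_rot: [-0.019, 1.0, 0.0, 0.001]
wrist_force: [1.1, 0.4, -2.3]
gripper_width: 0.197
```

Run:
```python
from h import *
go(.531,.288,.128,92)
```

```text
t 5.8 p [532.8 136.5 126.8] w 0.197 F [ 1.1  0.4 -2.3]
dp [ -3.9 151.4  -1.1] ang [0.02 0.15 0.17]
```

Emit:
step_arm --hand '[-1,-1,-1,-1,-1]' --dp '[[-1,38,0],[-2,75,0],[-3,110,0],[-4,135,0],[-4,148,0]]' --angular '[[0,0,0],[0,0,0],[0,0,0],[0,0,0],[0,0,0]]'

```text
t: 6.3
position: [0.5303, 0.286, 0.1265]
tool_rot: [-0.022, 1.0, 0.0, 0.001]
wrist_force: [0.1, 0.2, -1.9]
gripper_width: 0.196
```

Emit:
step_arm --hand '[-1,-1]' --dp '[[0,0,20],[0,0,40]]' --angular '[[0,0,0],[0,0,0]]'

```text
t: 6.5
position: [0.5318, 0.283, 0.0869]
tool_rot: [-0.02, 1.0, 0.0, 0.002]
wrist_force: [0.0, -0.4, -2.5]
gripper_width: 0.202
```

Emit:
step_arm --hand '[-1,-1,-1]' --dp '[[0,0,20],[0,0,30],[0,0,30]]' --angular '[[0,0,0],[0,0,0],[0,0,0]]'

```text
t: 6.8
position: [0.5309, 0.2822, 0.0561]
tool_rot: [-0.02, 1.0, -0.001, 0.001]
wrist_force: [0.0, -0.1, -1.7]
gripper_width: 0.196
```

Run:
```python
from h import *
go(.531,.288,.0225,92)
im,W=pts('wrist'); cv2.imwrite('pics/w2.png',im)
C=(W[...,2]>.03)&(W[...,2]<.065)&(np.hypot(W[...,0]-.531,W[...,1]-.288)<.12)
P=W[C];A=np.c_[P[:,:2],np.ones(len(P))];print(np.linalg.lstsq(A,P[:,2],rcond=None)[0][:2],np.median(P[:,2]))
```

```text
t 6.8 p [530.9 282.2  56.1] w 0.196 F [ 0.  -0.1 -1.7]
dp [-0.3  5.8 33.6] ang [-0.07  0.06  0.26]
[-0.00151465 -0.00517606] 0.04939287914171643
```

View pics/w2.png

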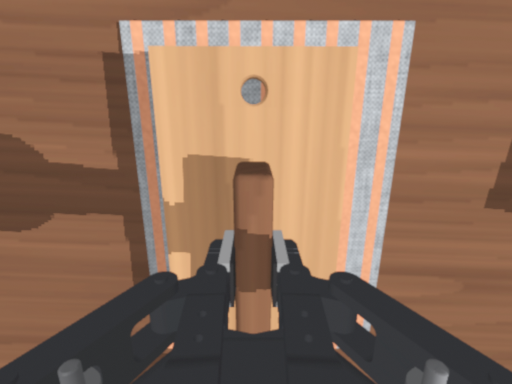

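The wrist view shows the board over the mat, aligned and about 6 mm left of centre. Correcting that and lowering.

Emit:
step_arm --hand '[-1,-1,-1,-1,-1]' --dp '[[-2,3,8],[-5,6,16],[-5,6,24],[-5,6,29],[-5,6,32]]' --angular '[[0,0,0],[0,0,0],[0,0,0],[0,0,0],[0,0,0]]'

```text
t: 7.35
position: [0.5361, 0.2895, 0.0248]
tool_rot: [-0.02, 1.0, 0.0, 0.001]
wrist_force: [0.0, 0.9, -2.0]
gripper_width: 0.199
```

Emit:
step_arm --hand '[-1,-1,-1]' --dp '[[0,0,1],[0,0,2],[0,0,2]]' --angular '[[0,0,0],[0,0,0],[0,0,0]]'

```text
t: 7.65
position: [0.5366, 0.2897, 0.0237]
tool_rot: [-0.02, 1.0, 0.001, 0.002]
wrist_force: [-0.7, 0.4, -1.9]
gripper_width: 0.198
```

Emit:
step_arm --hand '[-1,-1,-1,-1]' --dp '[[0,0,1],[0,0,2],[0,0,2.5],[0,0,2.5]]' --angular '[[0,0,0],[0,0,0],[0,0,0],[0,0,0]]'

```text
t: 8.05
position: [0.5366, 0.2898, 0.022]
tool_rot: [-0.02, 1.0, 0.001, 0.002]
wrist_force: [-3.6, -1.8, 7.7]
gripper_width: 0.195
```

Contact (Fz +7.7 N). Releasing and backing up.

Emit:
step_arm --hand '[-0.4,-0.2,0,0.3,0.3]' --dp '[[0,0,0],[0,0,0],[0,0,0],[0,0,0],[0,0,0]]' --angular '[[0,0,0],[0,0,0],[0,0,0],[0,0,0],[0,0,0]]'

```text
t: 8.55
position: [0.5365, 0.2897, 0.0211]
tool_rot: [-0.02, 1.0, 0.0, 0.002]
wrist_force: [-0.7, -0.4, -0.5]
gripper_width: 0.651
```

Emit:
step_arm --hand '[0.3,0.3,0.3,0.3,0.3]' --dp '[[0,0,-10],[0,0,-40],[0,0,-85],[0,0,-130],[0,0,-170]]' --angular '[[0,0,0],[0,0,0],[0,0,0],[0,0,0],[0,0,0]]'

```text
t: 9.05
position: [0.5361, 0.2893, 0.1943]
tool_rot: [-0.02, 1.0, 0.001, 0.002]
wrist_force: [1.4, 0.1, 0.5]
gripper_width: 0.652
```

Run:
```python
from h import *
o=ctrl.get_obs()
im,W=pts('wrist')
C=(W[...,2]>.009)&(W[...,2]<.025)&(np.hypot(W[...,0]-.535,W[...,1]-.288)<.12)
P=W[C];A=np.c_[P[:,:2],np.ones(len(P))];print('cover slope',np.linalg.lstsq(A,P[:,2],rcond=None)[0][:2],np.median(P[:,2]),cv2.minAreaRect(P[:,:2].astype(np.float32)*1000))
C=(W[...,2]>.001)&(W[...,2]<.007)&(np.hypot(W[...,0]-.535,W[...,1]-.288)<.17)&(cv2.cvtColor(im,cv2.COLOR_BGR2HSV)[...,2]>110)
print('mat',cv2.minAreaRect(W[C][:,:2].astype(np.float32)*1000))
im,W=pts('side'); cv2.imwrite('pics/s2.png',cv2.resize(im[150:310,190:403],(800,600),interpolation=cv2.INTER_CUBIC))
C=(W[...,2]>.022)&(W[...,2]<.038)&(np.hypot(W[...,0]-.535,W[...,1]+.03)<.06)
if C.any():print('remote',C.sum(),W[C].mean(0),cv2.minAreaRect(W[C][:,:2].astype(np.float32)*1000))
go(.534,-.03,.2,104.4)
```

```text
cover slope [-0.00107001 -0.00060996] 0.015073773235484006 ((535.01953125, 288.3666076660156), (199.73072814941406, 100.28512573242188), 2.1713123321533203)
mat ((531.3468627929688, 288.97998046875), (337.5647888183594, 332.0174865722656), 62.58578872680664)
remote 251 [ 0.53401069 -0.03430257  0.02993968] ((535.714111328125, -32.04226303100586), (119.08926391601562, 43.46830749511719), 11.191451072692871)
t 9.15 p [538.6 290.6 198.1] w 0.647 F [ 0.8  0.  -1.1]
dp [  17.3 -320.1   -4.2] ang [  0.3    0.7  -12.12]
```

View pics/s2.png

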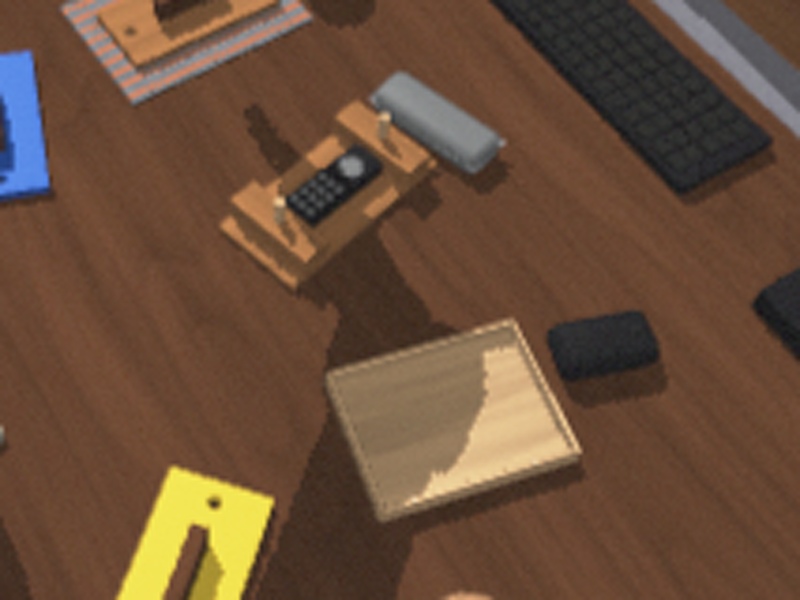

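The cover lies flat on the mat at (0.535,0.288), top at 15 mm. In the crop the remote is visible in the bay at (330,185), about (0.536,-0.032) in world coordinates. Moving above it.

Emit:
step_arm --hand '[1,1,1,1,1]' --dp '[[3,-48,0],[6,-96,0],[9,-144,0],[12,-192,0],[14,-240,0]]' --angular '[[0,0,-3],[0,0,-6],[0,0,-9],[0,0,-12],[0,0,-12]]'

```text
t: 9.65
position: [0.5311, 0.0472, 0.1913]
tool_rot: [-0.126, 0.992, 0.001, 0.002]
wrist_force: [1.3, -0.4, -0.0]
gripper_width: 0.998
```

Run:
```python
from h import *
go(.535,-.032,.2,104.4)
```

```text
t 9.65 p [531.1  47.2 191.3] w 0.998 F [ 1.3 -0.4 -0. ]
dp [ 15.9 -77.7  -8.9] ang [0.03 0.24 0.02]
```

Emit:
step_arm --hand '[1,1,1,1]' --dp '[[8,-40,-9],[16,-75,-9],[16,-75,-9],[16,-75,-9]]' --angular '[[0,0.2,0],[0,0.2,0],[0,0.2,0],[0,0.2,0]]'

```text
t: 10.05
position: [0.5345, -0.028, 0.2]
tool_rot: [-0.124, 0.992, 0.0, 0.0]
wrist_force: [0.3, 0.8, 0.1]
gripper_width: 1.002
```

Run:
```python
from h import *
go(.535,-.032,.1,104.4)
im,W=pts('wrist'); cv2.imwrite('pics/w3.png',im)
C=((W[...,2]>.024)&(W[...,2]<.037)&(np.hypot(W[...,0]-.535,W[...,1]+.032)<.075)).astype(np.uint8)
k,l,s,c=cv2.connectedComponentsWithStats(C);
for i in range(1,k):
  if s[i,4]>150:
    P=W[l==i]; print(s[i],P.mean(0).round(4),cv2.minAreaRect(P[:,:2].astype(np.float32)*1000))
```

```text
t 10.05 p [534.5 -28.  200. ] w 1.002 F [0.3 0.8 0.1]
dp [  0.5  -4.  100. ] ang [ 0.03  0.02 -0.2 ]
[ 214  118   73  110 4113] [ 0.5356 -0.0312  0.032 ] ((535.791748046875, -31.05644989013672), (123.22652435302734, 86.23362731933594), 13.492938995361328)
```

View pics/w3.png

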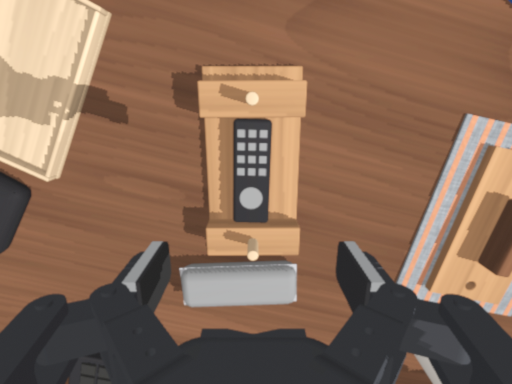

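The remote is at (252,170), buttons up, centred at (0.5356,-0.0312) and aligned with the tool. Descending.

Emit:
step_arm --hand '[1,1,1,1,1]' --dp '[[0,-3.5,40],[0,-3.5,80],[0,-3.5,120],[0,-3.5,145],[0,-3.5,145]]' --angular '[[0,0,0],[0,0,0],[0,0,0],[0,0,0],[0,0,0]]'

```text
t: 10.6
position: [0.533, -0.0292, 0.0515]
tool_rot: [-0.126, 0.992, 0.0, -0.003]
wrist_force: [-0.4, 0.5, 0.6]
gripper_width: 0.997
```

Run:
```python
from h import *
go(.5355,-.0315,.012,104.4)
```

```text
t 10.6 p [533.  -29.2  51.5] w 0.997 F [-0.4  0.5  0.6]
dp [-2.1 -2.9 39.5] ang [ 0.05 -0.36  0.06]
```

Emit:
step_arm --hand '[1,1,1,1]' --dp '[[-1,-1,20],[-1,-1,35],[-1,-1.5,39.5],[-1,-1.5,39.5]]' --angular '[[0,-0.3,0],[0,-0.3,0],[0,-0.3,0],[0,-0.3,0]]'

```text
t: 11.0
position: [0.5368, -0.0317, 0.0154]
tool_rot: [-0.125, 0.992, 0.0, 0.002]
wrist_force: [-0.0, -0.7, -0.1]
gripper_width: 1.001
```

Emit:
step_arm --hand '[0.4,0,-0.3,-1,-1]' --dp '[[0,0,0],[0,0,0],[0,0,0],[0,0,0],[0,0,0]]' --angular '[[0,0,0],[0,0,0],[0,0,0],[0,0,0],[0,0,0]]'

```text
t: 11.5
position: [0.5374, -0.0319, 0.0161]
tool_rot: [-0.125, 0.992, 0.001, 0.003]
wrist_force: [-1.0, -0.5, 6.7]
gripper_width: 0.474
```

Emit:
step_arm --hand '[-1,-1,-1]' --dp '[[0,0,0],[0,0,0],[0,0,0]]' --angular '[[0,0,0],[0,0,0],[0,0,0]]'

```text
t: 11.8
position: [0.5375, -0.032, 0.0162]
tool_rot: [-0.125, 0.992, 0.0, 0.003]
wrist_force: [-1.4, -0.1, 6.8]
gripper_width: 0.475
```

Emit:
step_arm --hand '[-1,-1,-1,-1,-1]' --dp '[[0,0,-5],[0,0,-15],[0,0,-45],[0,0,-85],[0,0,-120]]' --angular '[[0,0,0],[0,0,0],[0,0,0],[0,0,0],[0,0,0]]'

```text
t: 12.3
position: [0.5361, -0.0326, 0.1375]
tool_rot: [-0.124, 0.992, 0.0, 0.003]
wrist_force: [0.8, 0.9, -0.7]
gripper_width: 0.475
```

Run:
```python
from h import *
go(.49,-.31,.13,77)
im,W=pts('wrist')
C=(W[...,2]>.125)&(W[...,2]<.16)&(np.hypot(W[...,0]-.535,W[...,1]+.032)<.07)&(im.max(-1)<120)
C[330:]=0
P=W[C];print(len(P))
if len(P)>50:
  A=np.c_[P[:,:2],np.ones(len(P))];print(np.linalg.lstsq(A,P[:,2],rcond=None)[0][:2],np.percentile(P[:,2],[5,50,95]))
h=cv2.cvtColor(im,cv2.COLOR_BGR2HSV)
# tray rim as seen from here
C=((W[...,2]>.015)&(W[...,2]<.03)&(np.hypot(W[...,0]-.49,W[...,1]+.31)<.14));print(C.sum(),cv2.minAreaRect(W[C][:,:2].astype(np.float32)*1000))
```

```text
t 12.3 p [536.1 -32.6 137.5] w 0.475 F [ 0.8  0.9 -0.7]
dp [ 113.1 -257.5    7. ] ang [ 0.06  0.32 27.28]
11541
[ 0.00737208 -0.00255411] [0.15141164 0.15336516 0.15455773]
2272 ((512.50439453125, -243.15829467773438), (13.409955978393555, 184.8795928955078), 75.94882202148438)
```

Emit:
step_arm --hand '[-1,-1,-1,-1,-1]' --dp '[[10,-22,0],[27,-62,0],[45,-102,0],[62,-142,0],[80,-182,0]]' --angular '[[0,0,2],[0,0,8],[0,0,15],[0,0,22],[0,0,27.3]]'

```text
t: 12.85
position: [0.5028, -0.2303, 0.1352]
tool_rot: [0.116, 0.993, 0.001, 0.003]
wrist_force: [1.0, 0.1, -1.0]
gripper_width: 0.474
```

Run:
```python
from h import *
go(.494,-.312,.08,77)
```

```text
t 12.85 p [ 502.8 -230.3  135.2] w 0.474 F [ 1.   0.1 -1. ]
dp [ -9.9 -81.7  55. ] ang [ 0.15  0.28 -0.29]
```

Emit:
step_arm --hand '[-1,-1,-1,-1,-1]' --dp '[[-5,-38,0],[-9,-70,10],[-9,-79,35],[-9,-79,55],[-9,-79,55]]' --angular '[[0,0,0],[0,0,0],[0,0,0],[0,0,0],[0,0,0]]'

```text
t: 13.35
position: [0.4928, -0.3071, 0.0774]
tool_rot: [0.114, 0.993, 0.001, 0.0]
wrist_force: [0.4, -0.1, -1.2]
gripper_width: 0.474
```

Run:
```python
from h import *
go(.494,-.312,.0112,77)
im,W=pts('wrist'); cv2.imwrite('pics/w4.png',im)
C=(W[...,2]>.08)&(W[...,2]<.11)&(np.hypot(W[...,0]-.494,W[...,1]+.312)<.07)&(im.max(-1)<120)
P=W[C];A=np.c_[P[:,:2],np.ones(len(P))];print(np.linalg.lstsq(A,P[:,2],rcond=None)[0][:2],np.percentile(P[:,2],[5,50,95]))
```

```text
t 13.35 p [ 492.8 -307.1   77.4] w 0.474 F [ 0.4 -0.1 -1.2]
dp [-2.3 -4.7 66.2] ang [ 0.16 -0.   -0.08]
[ 0.00895852 -0.00433661] [0.09154443 0.09337655 0.09926282]
```

View pics/w4.png

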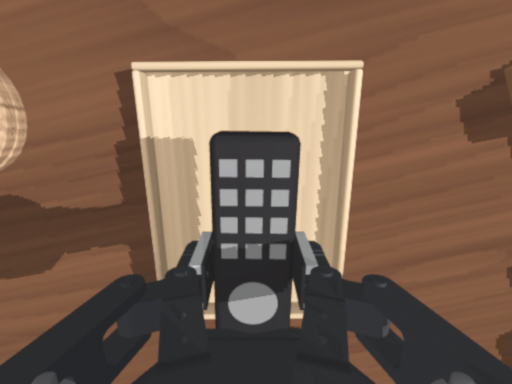

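The remote is held level, centred over the tray and aligned with it. Lowering.

Emit:
step_arm --hand '[-1,-1,-1,-1,-1]' --dp '[[-2,-3,20],[-2,-3,38],[-2,-3,50],[-2,-3,58],[-2,-3,62]]' --angular '[[0,0,0],[0,0,0],[0,0,0],[0,0,0],[0,0,0]]'

```text
t: 13.9
position: [0.4968, -0.3104, 0.0178]
tool_rot: [0.113, 0.994, 0.001, 0.003]
wrist_force: [0.5, 0.2, -1.5]
gripper_width: 0.472
```

Emit:
step_arm --hand '[-1,-1,-1,-1]' --dp '[[0,0,1],[0,0,2],[0,0,3],[0,0,3]]' --angular '[[0,0,0],[0,0,0],[0,0,0],[0,0,0]]'

```text
t: 14.3
position: [0.4967, -0.3106, 0.0149]
tool_rot: [0.113, 0.994, 0.001, 0.003]
wrist_force: [-0.3, 0.2, -1.1]
gripper_width: 0.476
```

Emit:
step_arm --hand '[-1,-1,-1,-1,-1]' --dp '[[0,0,1],[0,0,2],[0,0,3],[0,0,3.5],[0,0,3.5]]' --angular '[[0,0,0],[0,0,0],[0,0,0],[0,0,0],[0,0,0]]'

```text
t: 14.8
position: [0.4966, -0.3105, 0.0112]
tool_rot: [0.113, 0.994, 0.001, 0.002]
wrist_force: [-0.3, 1.1, 1.2]
gripper_width: 0.474
```

Emit:
step_arm --hand '[-1,-1,-1]' --dp '[[0,0,0.7],[0,0,1],[0,0,1]]' --angular '[[0,0,0],[0,0,0],[0,0,0]]'

```text
t: 15.1
position: [0.4967, -0.3105, 0.0112]
tool_rot: [0.113, 0.994, 0.001, 0.003]
wrist_force: [-4.3, 3.8, 13.6]
gripper_width: 0.473
```

Emit:
step_arm --hand '[0.1,0.2,0.3,0.4,0.4]' --dp '[[0,0,0],[0,0,0],[0,0,0],[0,0,0],[0,0,0]]' --angular '[[0,0,0],[0,0,0],[0,0,0],[0,0,0],[0,0,0]]'

```text
t: 15.6
position: [0.4966, -0.3105, 0.0101]
tool_rot: [0.113, 0.994, 0.001, 0.002]
wrist_force: [-0.5, -0.3, 0.4]
gripper_width: 0.699
```

Emit:
step_arm --hand '[0.4,0.4,0.4,0.4,0.4]' --dp '[[0,0,-10],[0,0,-30],[0,0,-70],[0,0,-110],[0,0,-150]]' --angular '[[0,0,0],[0,0,0],[0,0,0],[0,0,0],[0,0,0]]'

```text
t: 16.1
position: [0.4955, -0.3109, 0.1624]
tool_rot: [0.113, 0.994, 0.001, 0.003]
wrist_force: [0.6, 0.7, 0.2]
gripper_width: 0.701
```

Emit:
step_arm --hand '[0.4,0.4]' --dp '[[0,0,-20],[0,0,-20]]' --angular '[[0,0,0],[0,0,0]]'

```text
t: 16.3
position: [0.497, -0.3119, 0.184]
tool_rot: [0.113, 0.994, 0.0, 0.005]
wrist_force: [0.1, -1.0, -0.5]
gripper_width: 0.703
```

Run:
```python
from h import *
o=ctrl.get_obs();print(o['t'],o['position'],o['wrist_force'])
im,W=pts('wrist')
C=(W[...,2]>.023)&(W[...,2]<.04)&(np.hypot(W[...,0]-.495,W[...,1]+.312)<.068)&(im.max(-1)<150)
P=W[C];A=np.c_[P[:,:2],np.ones(len(P))];print('remote',len(P),np.linalg.lstsq(A,P[:,2],rcond=None)[0][:2],np.median(P[:,2]),cv2.minAreaRect(P[:,:2].astype(np.float32)*1000))
C=(W[...,2]>.017)&(W[...,2]<.026)&(np.hypot(W[...,0]-.495,W[...,1]+.312)<.14)&(im.max(-1)>120)
print('tray',cv2.minAreaRect(W[C][:,:2].astype(np.float32)*1000))
im,W=pts('side'); cv2.imwrite('pics/s3.png',cv2.resize(im,(800,600)))
C=(W[...,2]>.009)&(W[...,2]<.025)&(np.hypot(W[...,0]-.535,W[...,1]-.288)<.12)
print('cover',np.median(W[C],0),cv2.minAreaRect(W[C][:,:2].astype(np.float32)*1000))
```

```text
16.3 [ 0.4969719  -0.31189675  0.18403323] [ 0.14403292 -0.97962494 -0.46831587]
remote 3104 [-0.00179775 -0.00578567] 0.026977633321632805 ((493.796875, -310.72332763671875), (41.33000564575195, 118.81160736083984), 76.11235046386719)
tray ((489.8468017578125, -311.0032958984375), (150.33160400390625, 199.7724151611328), 77.08231353759766)
cover [0.48813185 0.26956666 0.01327971] ((508.07342529296875, 286.3610534667969), (150.3422393798828, 107.78285217285156), 2.815427541732788)
```

View pics/s3.png

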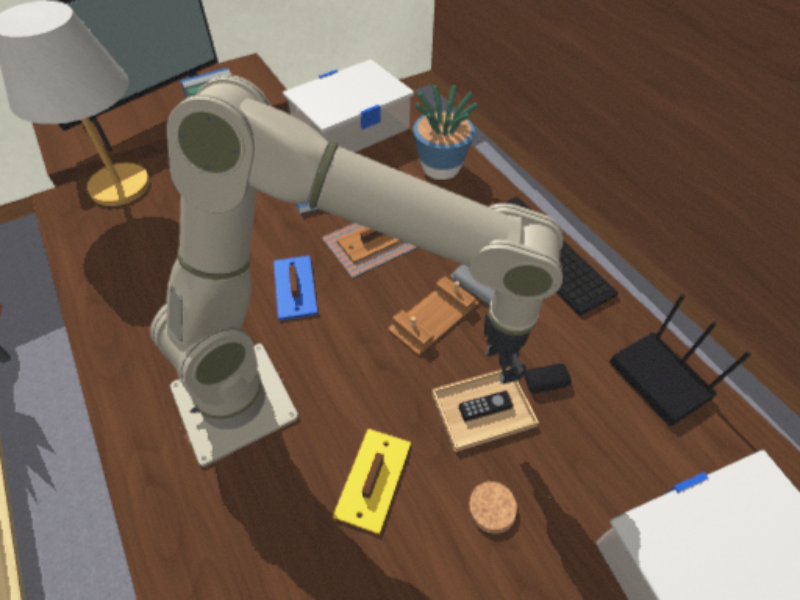

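The remote lies in the tray at (485,405), the cover is on the mat (its far end hidden by the arm), and the gripper is clear. Handing in.

```bash
python3 -c "
from cell import ctrl
print(ctrl.finish_job())"
```

```text
the job is handed in; nothing more can be done
None
```

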